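Set out the smear-staining station

TASK

Set out the staining station on the teal mat from the grey tray, left, right, front and back being the mat's own (its front edge is the one nearest the robot): stand the amber bottle midway between the steel trough and the yellow slide box, the white bottle directly behind the amber bottle with about 3 cm clear between them, and the violet jar directly in front of the middle of the trough's front end, also about 3 cm clear of it; lay the timer face up on top of the slide box, centred and square with it. Keep bottles and jar upright, set them down gently, and do not disturb the red-lidded pot or the steel beaker.

Things in the scene. Friction and masses are not known exactly. Their poses are not given: they have to be found in the camera images.
- mat: Fixed teal bench mat, 250 x 340 mm, 4 mm thick, on the work surface. Origin: centre of its underside (its top is 4 mm above). x runs across its short width from its front edge (towards the robot) to its back edge, y along its length to the left, z up. It may be turned up to 17 degrees.
- trough: Fixed open stainless steel staining trough on the mat, 90 (x) x 60 (y) mm, 28 mm high, with two glass slides across rails at the height of its rim. Origin: centre of its underside, on the mat's top. Axes parallel to the mat's. It stands 115 mm from the mat's centre on the mat's y axis, at its left or right end (varies).
- slide_box: Fixed closed yellow slide box with a flat top, 70 (x) x 84 (y) mm, 32 mm high, standing on the mat 115 mm from its centre at the other end than the trough. Origin: centre of its underside. Axes parallel to the mat's.
- amber: Loose amber glass stain bottle with a black cap and paper label, body diameter 42 mm, 90 mm high, about 0.14 kg; the shoulder begins 55 mm up, grip it below. Origin: centre of its underside, z up along its axis. Starts upright in the grey tray.
- white: Loose opaque white buffer bottle with a blue cap, body diameter 50 mm, 100 mm high, about 0.17 kg; the shoulder begins 60 mm up, grip it below. Origin: centre of its underside, z up along its axis. Starts upright in the grey tray.
- jar: Loose squat violet jar with a white lid, straight-sided, diameter 48 mm, 55 mm high with its lid, about 0.1 kg. Origin: centre of its underside, z up along its axis. Starts upright in the grey tray.
- timer: Loose flat square white digital timer, 56 x 56 mm, 18 mm thick, lying face up with a dark display and a red and a green button on top, about 0.07 kg. Origin: centre of its underside; x and y parallel to its sides, z up. Starts in the grey tray, turned up to 15 degrees from it.
- pot: Loose specimen pot with a red lid, diameter 36 mm, 50 mm high, standing in the middle of the grey tray among the things to be moved. Leave it alone. Origin: centre of its underside.
- beaker: Loose empty steel beaker, 46 mm across the rim, 60 mm high, standing on the mat near its back left corner. Leave it alone. Origin: centre of its underside.
- tray: Fixed grey supply tray, 250 (x) x 260 (y) mm, rim 14 mm high, floor 4 mm thick, turned up to 17 degrees, to the left or right of the mat. Origin: centre of its underside; x away from the robot, y to the left. The bottles, jar and timer stand on its floor in shuffled order at the corners of a square, about 60 mm from its centre along x and y; the pot is at its centre.
Things that resemble listed ones, but are neither listed nor needed, are in the scene too. Several things have the shape of the slide_box; the one meant has the colours described above.

How it is judged:
By the outcome, as a careful person would: the job done as asked, in the order asked, and still so for the second after the job is handed in, with the robot touching nothing.
It also fails if it takes over 120 s, if anything falls off the work surface, if the arm or the gripper's body presses on something with over 40 N, if the wrist force passes 120 N, or if a joint passes its speed limit or range.

ROBOT

A 6-joint arm with a two-finger parallel gripper is mounted at the origin on the work surface. World frame = base frame: x ahead of the robot, y to its left, z up, the work surface at z = 0. Lengths are in m, angles in rad, forces in N, time in s.
With the tool pointing down it reaches from about 0.3 to 0.875 m from the base axis. Payload 6.4 kg.
Tool frame: the origin (TCP) lies on the centre line of the jaws, within the pads' length; the fingertips stand 8 mm ahead of it and the grasp point (between the pads) lies 11 mm behind it; z points along the fingers, y is the line along which they close (so a half turn about z gives the same grasp; the last joint's range is limited). The gripper opens to 85 mm and grips with 20 to 120 N. Pads are 22 mm wide; open, the fingers measure 114 mm over their backs; the gripper's body (76 mm by 85 mm) begins 54 mm behind the grasp point. The pads swing forward as they close: fully open they stand 13 mm farther back than shut.
Start: joints at [1.115, 0.181, 1.607, -0, 1.354, -0.206], TCP at [0.142, 0.557, 0.239] pointing down, gripper open.
Joint ranges: [-2.99, 2.99], [-0.89, 2.07], [0.3, 2.58], [-1.14, 4.28], [0, 2.63], [-3.12, 3.12]. Speed limits (rad/s): [2.57, 2.57, 3.01, 3.14, 3.14, 3.14].

INTERFACE

Orientations are given as a unit quaternion [w, x, y, z].
In Python, from workcell import bot gives the robot as it stands.
- The arm moves only by the tool drive_tool, never from a script. Its arguments are lists of equal length, an entry for each row: "travel": the shift along the tool's x, y, z as a fraction of full scale, a list of three; "twist": the turn, a rotation vector about the tool's x, y, z as a fraction of full scale, a list of three; "claw": the opening, from 0 (shut) to 1 (fully open). In form: {"travel": [[x, y, z], ...], "twist": [[rx, ry, rz], ...], "claw": [claw, ...]}. A call has 1 to 12 rows; each row shifts and turns the commanded pose from where the row before left it, along the tool's axes as they then stand; what a row does not reach is not made up. Full scale, the value 1, is 3 cm for a shift and 8 degrees for a turn. A row lasts 1/10 s, in which the tool goes at most 50 mm and 8.59 degrees, less where a joint would pass 70% of its speed; a pose out of reach is approached as far as the arm can. A call with a number of a shift or a turn outside -1 to 1 is refused whole. A call with a gripper value outside its range is refused whole. The fingers move at their own pace and stop on an object; "squeeze" is the grip in N (left out, the last holds). Time passes only in rows, so rows that do not move let the fingers close. It gives the time, the measured TCP pose, the force, the opening and the grip force at its end, in the units of the state.
- bot.get_obs(): the state, without advancing time (a new reading comes with each control period).
- bot.capture(name): name is "scene" or "top" or "wrist"; returns a dict with "image" (420x560x3 uint8, red, green, blue), "intrinsics" (3x3 intrinsics, pixels), "k1" (the pictures are not rectified: a ray, as slopes to the right and down, at radius r is drawn at 1 + k1 r^2 times it, then the intrinsics apply), "position" and "attitude" of the camera in the world. Camera axes: x right, y down, z forward; pixel columns grow to the right and rows downward; lengths in m; the calibration is good to about 2 mm. A picture is of the moment at which its call begins. There is no depth.
- bot.hand_in(): hands the job in; it is judged then, once.
The state is a dict: "time_s": time; "joint_pos": joint angles; "dq": joint speeds; "joint_efforts": joint torques, N m; "tool_pos": TCP position; "orientation": TCP orientation; "contact_force": force on the tool from outside, world axes, zero at the start; "ft_torque": the same for the moment, N m; "gripper_width": finger opening in m; "grip_force": force on a finger pad.
Only numpy, scipy, OpenCV 4.12 (cv2) and the standard library are available. Lean on these libraries where they do the work, as an engineer would, in place of code of your own. Each camera call takes 0.05 s, during which the arm holds its last target. There are 200 camera calls.

## Working session

There is one attempt and no reset: what is moved stays moved. The work goes in short steps, Python scripts to look and compute and a tool call to move; the robot and the scene stay as the last step left them, time stands still between calls to the robot, and variables do not carry over. Pictures are saved under pics/ and viewed, at most 14 in all, crops included, and the job is handed in when it is done.

Besides the shell and the picture viewer there is one more tool, called after "Call:" as name(argument=value, ...) on one line, values as JSON. drive_tool: Moves the arm, as the interface text tells. Its arguments: {"type":"object","properties":{"travel":{"type":"array","items":{"type":"array","items":{"type":"number","minimum":-1,"maximum":1}}},"twist":{"type":"array","items":{"type":"array","items":{"type":"number","minimum":-1,"maximum":1}}},"claw":{"type":"array","items":{"type":"number"}},"squeeze":{"type":"number"}},"required":["travel","twist","claw"]}

```bash
ls; mkdir -p pics; python3 - <<'E'
from workcell import bot
import cv2,numpy as np,pickle
d={}
for n in ["scene","top","wrist"]:
    c=bot.capture(n);d[n]=c
    cv2.imwrite(f"pics/{n}0.png",c["image"][:,:,::-1])
    print(n,c["intrinsics"],c["k1"],c["position"],c["attitude"])
pickle.dump(d,open("c0.pkl","wb"))
print(bot.get_obs())
E
```

```text
pics
scene [[382.98815884   0.         277.81761238]
 [  0.         382.98815884 210.58263963]
 [  0.           0.           1.        ]] 0.024230140118369246 [1.0974685  0.15256325 1.04783858] [-0.18550422  0.66125069  0.69692559 -0.20647138]
top [[411.15046087   0.         281.76427916]
 [  0.         411.15046087 208.09344816]
 [  0.           0.           1.        ]] 0.022397959916687575 [0.30944303 0.07309948 1.19093861] [-0.05228498  0.70998872 -0.6999195   0.05740208]
wrist [[317.14968426   0.         277.99599683]
 [  0.         317.14968426 205.65618227]
 [  0.           0.           1.        ]] -0.026653460864891926 [0.07318844 0.57395872 0.37260282] [0.1125913  0.78141897 0.60754193 0.08718023]
{'time_s': 0.15, 'joint_pos': array([ 1.11471912e+00,  1.81376512e-01,  1.60775628e+00, -2.03072237e-06,
        1.35379216e+00, -2.06290680e-01]), 'dq': array([ 0.00057793, -0.00247627, -0.00302562, -0.00116512, -0.00085431,
        0.00140265]), 'joint_efforts': array([ 1.13383860e-03, -4.45259607e+01, -3.51692176e+01, -1.18763505e-04,
        5.78333682e-03, -3.99653430e-07]), 'tool_pos': array([0.14193687, 0.55679372, 0.2385983 ]), 'orientation': array([-2.15669388e-04,  1.24568584e-01,  9.92210776e-01, -6.30271518e-04]), 'contact_force': array([ 1.3159816 , -0.03260398,  0.50580974]), 'ft_torque': array([ 0.02322868, -0.03843656, -0.0020202 ]), 'grip_force': 0.0, 'gripper_width': 0.08553992236778261}
```

View pics/top0.png

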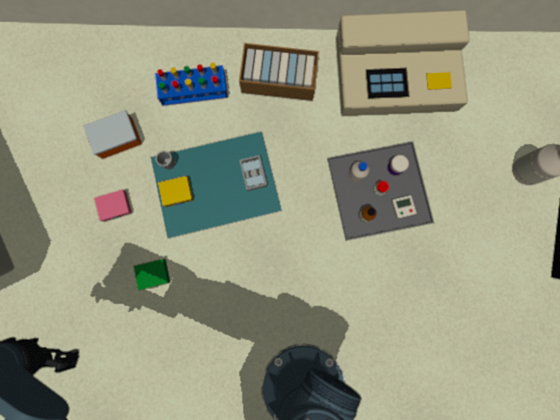

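View pics/scene0.png

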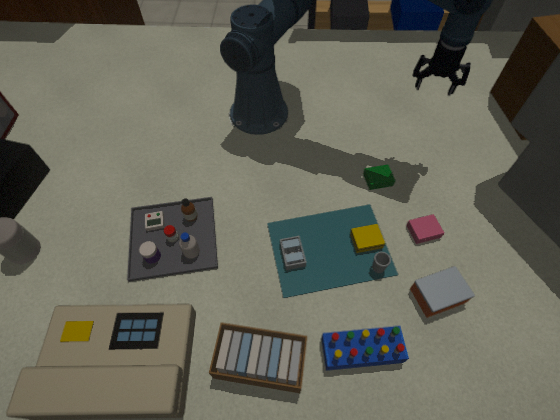

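View pics/wrist0.png

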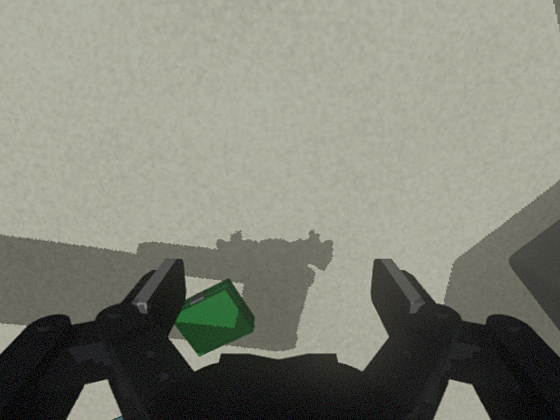

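Top view: the mat is at (216,185) with the trough at (253,173), the yellow box at (175,190) and the beaker at (165,158). The tray is at (381,190), holding white/blue (360,168), jar (400,163), pot (382,187), amber (368,213) and timer (404,206).

Box-shaped candidates are yellow (175,190), green (152,274), red (112,205) and grey (112,133). The yellow one is meant, since it is the only yellow one and it stands on the mat. I'll check this in an enlarged crop.

```bash
cat > h.py <<'E'
import numpy as np,cv2
from scipy.spatial.transform import Rotation as R
def rot(q): return R.from_quat(np.r_[q[1:],q[0]]).as_matrix()
def proj(c,P):
    p=(np.atleast_2d(P)-c["position"])@rot(c["attitude"]); s=p[:,:2]/p[:,2:]
    s=s*(1+c["k1"]*(s**2).sum(1,keepdims=True)); K=c["intrinsics"]
    return s*[K[0,0],K[1,1]]+K[:2,2]
def rays(c,uv):
    D=np.array([c["k1"],0,0,0,0.])
    s=cv2.undistortPoints(np.float64(uv).reshape(-1,1,2),c["intrinsics"],D)[:,0]
    return np.c_[s,np.ones(len(s))]@rot(c["attitude"]).T
def onz(c,uv,z):
    d=rays(c,uv); o=np.array(c["position"]); return o+d*((z-o[2])/d[:,2:])
def tri(obs):
    A=np.zeros((3,3));b=np.zeros(3);L=[]
    for c,uv in obs:
        d=rays(c,[uv])[0];d/=np.linalg.norm(d);M=np.eye(3)-np.outer(d,d);A+=M;b+=M@c["position"];L.append((M,c["position"]))
    x=np.linalg.solve(A,b); return x,[np.linalg.norm(M@(x-p))*1e3 for M,p in L]
E
python3 - <<'E'
import pickle;from h import *
d=pickle.load(open("c0.pkl","rb"))
T=d["top"]["image"];S=d["scene"]["image"]
a=cv2.resize(T[125:245,145:290],None,fx=2.7,fy=2.5,interpolation=2);print(a.shape)
def cr(I,y0,y1,x0,x1): return cv2.resize(I[y0:y1,x0:x1],(400,300),interpolation=cv2.INTER_CUBIC)
m=np.vstack([np.hstack([cr(T,135,247,147,296),cr(T,135,246,310,458)]),np.hstack([cr(S,200,305,262,402),cr(S,190,287,110,240)])])
cv2.imwrite("pics/crop1.png",m[:,:,::-1])
for n in ["top","scene"]:
    c=d[n];h=cv2.cvtColor(c["image"],cv2.COLOR_RGB2HSV)
    mm=cv2.inRange(h,(82,80,40),(100,255,200))
    for nm,lo,hi,z in [("mat",(82,80,40),(100,255,200),.004),("ybox",(22,180,60),(30,255,255),.036),("tray",(0,0,40),(180,60,110),.014)]:
        k=cv2.morphologyEx(cv2.inRange(h,lo,hi),cv2.MORPH_CLOSE,np.ones((5,5)))
        for q in sorted(cv2.findContours(k,0,2)[0],key=cv2.contourArea)[::-1][:5]:
            r=cv2.minAreaRect(q)
            if nm!="tray" and cv2.contourArea(q)<150 or cv2.contourArea(q)<500 and nm=="tray": continue
            hull=cv2.convexHull(q);ap=cv2.approxPolyN(hull,4)[0] if len(hull)>4 else hull[:,0]
            print(n,nm,cv2.contourArea(q),ap.tolist(),np.round(onz(c,ap,z)[:,:2],3).tolist())
E
```

```text
(300, 392, 3)
top mat 7905.0 [[280, 210], [168, 237], [151, 157], [261, 132]] [[0.49, 0.071], [0.406, 0.392], [0.643, 0.455], [0.726, 0.131]]
top mat 567.0 [[404, 91], [370, 93], [369, 74], [402, 72]] [[0.863, -0.303], [0.855, -0.199], [0.917, -0.197], [0.924, -0.298]]
top ybox 685.5 [[192, 199], [163, 206], [158, 183], [187, 175]] [[0.513, 0.322], [0.491, 0.403], [0.558, 0.421], [0.582, 0.339]]
top ybox 330.0 [[450, 73], [451, 88], [427, 88], [427, 73]] [[0.906, -0.431], [0.859, -0.432], [0.858, -0.361], [0.906, -0.363]]
top tray 13718.0 [[345, 313], [364, 419], [245, 419], [-45, 187]] [[0.201, -0.114], [-0.073, -0.161], [-0.077, 0.156], [0.541, 1.002]]
top tray 7200.5 [[433, 222], [345, 240], [327, 158], [412, 141]] [[0.46, -0.371], [0.404, -0.117], [0.646, -0.066], [0.701, -0.319]]
top tray 4294.5 [[51, 243], [37, 271], [0, 288], [0, 130]] [[0.384, 0.717], [0.306, 0.747], [0.258, 0.842], [0.713, 0.896]]
top tray 923.5 [[543, 147], [553, 177], [506, 192], [518, 143]] [[0.688, -0.703], [0.597, -0.725], [0.551, -0.586], [0.699, -0.631]]
top tray 612.0 [[309, 87], [241, 79], [255, 48]
[... 694 characters left out ...]
.364], [0.884, -0.438], [0.833, -0.438]]
scene tray 10952.0 [[559, 300], [472, 204], [492, 72], [559, 55]] [[0.698, 0.881], [0.394, 0.716], [-0.252, 0.925], [-0.365, 1.217]]
scene tray 7534.0 [[429, 168], [406, 203], [220, 152], [224, 32]] [[0.253, 0.603], [0.4, 0.509], [0.213, -0.118], [-0.489, -0.195]]
scene tray 6285.0 [[218, 269], [126, 283], [131, 207], [212, 193]] [[0.657, -0.062], [0.713, -0.319], [0.457, -0.372], [0.39, -0.12]]
scene tray 2687.0 [[573, 0], [439, 124], [444, 44], [503, 0]] [[-0.771, 1.404], [0.045, 0.67], [-0.431, 0.766], [-0.771, 1.092]]
scene tray 2500.5 [[264, 0], [231, 60], [130, 25], [137, 0]] [[-0.75, -0.034], [-0.295, -0.14], [-0.523, -0.632], [-0.726, -0.651]]
```

View pics/crop1.png

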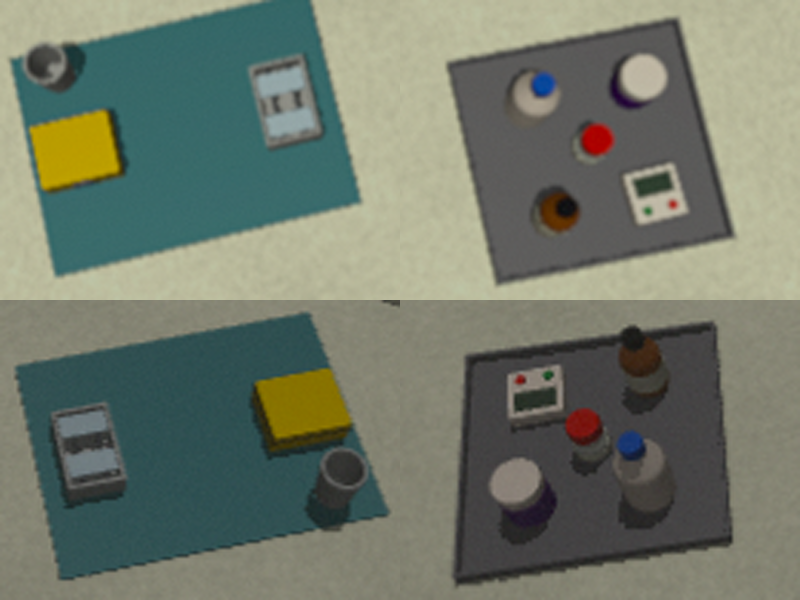

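The crop confirms it: the yellow slide box on the mat is at (175,190) in the top view, with the trough at the right end. In the tray, amber is front-left, white back-left, jar back-right, timer front-right and the pot in the centre. Next I'll fit poses from both views.

```bash
cat > loc.py <<'E'
import pickle;from h import *
from scipy.optimize import least_squares
d=pickle.load(open("c0.pkl","rb"));t,s=d["top"],d["scene"]
cor={"mat":([.25,.34],[[[280,210],[168,237],[151,157],[261,132]],[[267,223],[369,204],[397,275],[283,297]]],.004),
"tray":([.25,.26],[[[433,222],[345,240],[327,158],[412,141]],[[131,207],[212,193],[218,269],[126,283]]],.014),
"box":([.07,.084],[[[192,199],[163,206],[158,183],[187,175]],[[351,228],[376,224],[386,246],[357,252]]],.036)}
def rect(p,sz):
    q=np.array([[-1,-1],[-1,1],[1,1],[1,-1]])*np.array(sz)/2
    c,n=np.cos(p[2]),np.sin(p[2]);return q@np.array([[c,n],[-n,c]])+p[:2]
for k,(sz,uv,z) in cor.items():
    f=lambda p:np.concatenate([(proj(c,np.c_[rect(p,sz),np.full(4,p[3])])-np.array(u)).ravel() for c,u in zip((t,s),uv)])
    r=least_squares(f,[.55,0,.2,z]);print(k,np.round(r.x[:2],4),np.degrees(r.x[2]).round(2),"z",r.x[3].round(4),"rms",np.sqrt((r.fun**2).mean()).round(2))
def blob(c,lo,hi,x0,x1,y0,y1):
    h=cv2.cvtColor(c["image"],cv2.COLOR_RGB2HSV)[y0:y1,x0:x1];m=cv2.inRange(h,lo,hi)
    n,l,st,ce=cv2.connectedComponentsWithStats(m);i=1+st[1:,4].argmax();return ce[i]+[x0,y0],st[i,4]
for nm,lo,hi,a,b in [("bluecap",(105,120,60),(125,255,255),(345,380,150,185),(172,205,225,250)),
 ("redlid",(0,150,80),(5,255,255),(372,395,175,198),(160,180,222,240)),
 ("blackcap",(0,0,0),(180,255,40),(358,380,204,224),(180,195,194,209)),
 ("jarlid",(0,0,110),(180,70,255),(385,415,150,178),(135,162,238,259)),
 ("timer",(0,0,110),(180,70,255),(388,420,190,222),(140,165,206,230))]:
    A,n=blob(t,lo,hi,*a);B,m=blob(s,lo,hi,*b);x,e=tri([(t,A),(s,B)]);print(nm,A.round(1),n,B.round(1),m,x.round(4),np.round(e,1))
E
python3 loc.py
```

```text
mat [0.5658 0.2629] 14.58 z 0.0004 rms 0.78
tray [ 0.5541 -0.2184] 12.28 z 0.0128 rms 1.43
box [0.5379 0.3745] 14.97 z 0.0269 rms 0.92
bluecap [362.6 165.6] 57 [184.4 235.9] 52 [ 0.6001 -0.1522  0.1031] [0.1 0.1]
redlid [382.5 186.1] 108 [168.7 229.4] 82 [ 0.5548 -0.2181  0.0542] [0.5 0.5]
blackcap [370.9 211.3] 39 [185.2 202.3] 43 [ 0.4772 -0.1763  0.0868] [0.1 0.1]
jarlid [400. 163.] 245 [147. 248.] 180 [ 0.6212 -0.2671  0.0587] [0.4 0.4]
timer [404.2 207.1] 299 [153.5 218.4] 147 [ 0.5005 -0.2867  0.0222] [0. 0.]
```

Call:
drive_tool(travel=[[0,0,0],[0,0,0],[0,0,0],[0,0,0],[-0.3,-1,0],[-0.3,-1,0],[-0.3,-1,0],[-0.3,-1,0],[-0.3,-1,0],[-0.3,-1,0],[-0.3,-1,0],[-0.3,-1,0]], twist=[[0,0,-0.9],[0,0,-0.9],[0,0,-0.9],[0,0,-0.9],[0,0,0],[0,0,0],[0,0,0],[0,0,0],[0,0,0],[0,0,0],[0,0,0],[0,0,0]], claw=[1,1,1,1,1,1,1,1,1,1,1,1], squeeze=30)

```text
time_s: 1.35
tool_pos: [0.2722, 0.3416, 0.2391]
orientation: [-0.0, -0.126, 0.992, -0.0]
contact_force: [0.4, -0.1, 0.5]
gripper_width: 0.0855
grip_force: 0.0
```

Call:
drive_tool(travel=[[-0.3,-1,0],[-0.3,-1,0],[-0.3,-1,0],[-0.3,-1,0],[-0.3,-1,0],[-0.3,-1,0],[-0.3,-1,0],[-0.3,-1,0],[-0.3,-1,0],[-0.3,-1,0],[-0.3,-1,0],[-0.3,-1,0]], twist=[[0,0,0],[0,0,0],[0,0,0],[0,0,0],[0,0,0],[0,0,0],[0,0,0],[0,0,0],[0,0,0],[0,0,0],[0,0,0],[0,0,0]], claw=[1,1,1,1,1,1,1,1,1,1,1,1])

```text
time_s: 2.55
tool_pos: [0.4668, 0.0201, 0.2391]
orientation: [-0.0, -0.126, 0.992, 0.0]
contact_force: [-0.8, -0.5, -0.0]
gripper_width: 0.0855
grip_force: 0.0
```

Call:
drive_tool(travel=[[-0.3,-1,0],[-0.3,-1,0],[-0.3,-1,0],[-0.3,-1,0],[-0.3,-1,0],[-0.3,-1,0],[-0.3,-1,0],[0,0,0],[0,0,0],[0,0,0]], twist=[[0,0,0],[0,0,0],[0,0,0],[0,0,0],[0,0,0],[0,0,0],[0,0,0],[0,0,0],[0,0,0],[0,0,0]], claw=[1,1,1,1,1,1,1,1,1,1])

```text
time_s: 3.55
tool_pos: [0.5794, -0.1653, 0.2389]
orientation: [-0.0, -0.126, 0.992, 0.0]
contact_force: [0.6, 0.5, 0.3]
gripper_width: 0.0855
grip_force: 0.0
```

```bash
cat > st.py <<'E'
from workcell import bot;from h import *
import sys,pickle
def plan(xyz,yaw=None):
    o=bot.get_obs();M=rot(o["orientation"]);y=np.degrees(np.arctan2(M[1,1],M[0,1]))
    print("t",round(o["time_s"],2),"tcp",np.round(o["tool_pos"],4),"yaw",y.round(2),"tilt",np.degrees(np.arccos(-M[2,2])).round(2),"w",round(o["gripper_width"],4),"F",np.round(o["contact_force"],1),"q",np.round(o["joint_pos"],2))
    if yaw is not None:
        tz=-(yaw-y)/8; print("twist z units",tz.round(2)); a=np.radians(yaw); M=np.array([[-np.sin(a),np.cos(a),0],[np.cos(a),np.sin(a),0],[0,0,-1]]).T
    if xyz is not None: print("travel units after twist",np.round((np.array(xyz)-o["tool_pos"])@M/.03,2))
def snap(n,name):
    c=bot.capture(n);cv2.imwrite(f"pics/{name}.png",c["image"][:,:,::-1]);pickle.dump(c,open(name+".pkl","wb"));return c
E
python3 - <<'E'
from st import *
plan(None);c=snap("wrist","w1");print(c["position"],rot(c["attitude"]).round(3)[:,2])
E
```

```text
t 3.55 tcp [ 0.5794 -0.1653  0.2389] yaw 104.51 tilt 0.07 w 0.0855 F [0.6 0.5 0.3] q [-0.47  0.24  1.53  0.    1.37 -2.3 ]
[ 0.51084257 -0.18413788  0.37305751] [ 0.272  0.073 -0.959]
```

View pics/w1.png

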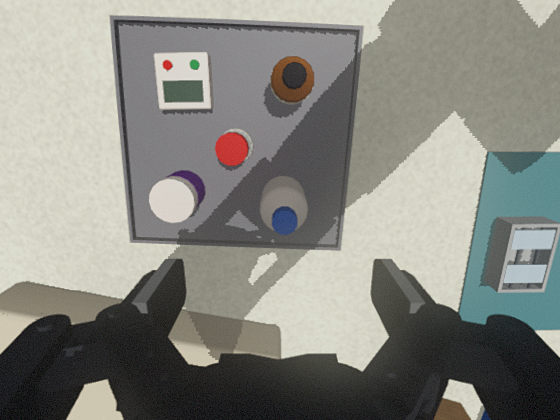

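The wrist view shows the whole tray: amber cap at (294,75), white's blue cap (285,220), jar lid (173,199), pot (232,148) and timer corners near (154,53), (208,52), (212,109), (160,111).

```bash
python3 - <<'E'
import pickle;from h import *
d=pickle.load(open("c0.pkl","rb"));t,s=d["top"],d["scene"];w=pickle.load(open("w1.pkl","rb"))
def blob(c,lo,hi,x0,x1,y0,y1):
    h=cv2.cvtColor(c["image"],cv2.COLOR_RGB2HSV)[y0:y1,x0:x1];m=cv2.inRange(h,lo,hi)
    k=max(cv2.findContours(m,0,2)[0],key=cv2.contourArea);return k[:,0]+[x0,y0]
def cen(k): (x,y),r=cv2.minEnclosingCircle(k.astype(np.int32));M=cv2.moments(k.astype(np.int32));return np.array([M["m10"],M["m01"]])/M["m00"],r
for nm,lo,hi,a,A,B in [("white",(105,120,40),(125,255,255),(265,305,200,240),(362.6,165.6),(184.4,235.9)),
 ("pot",(0,150,80),(5,255,255),(210,255,125,170),(382.5,186.1),(168.7,229.4)),
 ("amber",(0,0,0),(180,255,45),(278,310,58,92),(370.9,211.3),(185.2,202.3)),
 ("jar",(0,0,110),(180,70,255),(145,200,172,225),(400,163),(147,248)),
 ("timer",(0,0,110),(180,70,255),(145,220,45,116),(404.2,207.1),(153.5,218.4))]:
    k=blob(w,lo,hi,*a);c,r=cen(k);x,e=tri([(t,A),(s,B),(w,c)]);x2,e2=tri([(t,A),(w,c)])
    print(nm,c.round(1),round(r,1),"tri3",x.round(4),np.round(e,1),"t+w",x2.round(4),np.round(e2,1))
    if nm=="timer":
        p=onz(w,k,.022)[:,:2];R_=cv2.minAreaRect((p*1000).astype(np.float32));print(R_)
# mat/trough visible? residual body check: amber body base etc
E
```

```text
white [284.1 220.3] 13.7 tri3 [ 0.6    -0.1532  0.1015] [1.  1.  1.5] t+w [ 0.6024 -0.154   0.0944] [0.1 0.1]
pot [231.3 148.6] 16.5 tri3 [ 0.555  -0.2188  0.0541] [1.2 0.3 1.3] t+w [ 0.558  -0.2217  0.0378] [0.1 0.1]
amber [289.7  84.7] 9.2 tri3 [ 0.4803 -0.1774  0.0863] [3.3 3.1 6.1] t+w [ 0.4824 -0.1806  0.0607] [1.9 1.9]
jar [169.3 199.9] 37.5 tri3 [ 0.6213 -0.2681  0.0591] [0.6 1.4 2.1] t+w [ 0.6224 -0.2696  0.0565] [1.4 1.4]
timer [182.  80.] 50.9 tri3 [ 0.5018 -0.2867  0.0236] [1.5 0.9 2.3] t+w [ 0.5035 -0.2928  0.0045] [0.6 0.6]
((504.9854736328125, -289.25762939453125), (68.68573760986328, 82.20965576171875), 14.130464553833008)
```

```bash
python3 - <<'E'
from st import *
d=pickle.load(open("c0.pkl","rb"));t,s=d["top"],d["scene"];w=pickle.load(open("w1.pkl","rb"))
I=w["image"];g=I[55:95,275:312].astype(int)
m=((g.max(2)<60)&(g[:,:,0]-g[:,:,2]<12)).astype(np.uint8);n,l,st,ce=cv2.connectedComponentsWithStats(m);i=1+st[1:,4].argmax()
c=ce[i]+[275,55];print(c,st[i],tri([(t,(370.9,211.3)),(s,(185.2,202.3)),(w,c)]))
h=cv2.cvtColor(I,cv2.COLOR_RGB2GRAY)[40:125,140:225];b=(h>150).astype(np.uint8);b[:8]=0
k=max(cv2.findContours(b,0,2)[0],key=cv2.contourArea)[:,0]+[140,40]
r=cv2.minAreaRect((onz(w,k,.022)[:,:2]*1e3).astype(np.float32));print("timer",r)
plan((.4775,-.1765,.035),104.5)
E
```

```text
[293.56038647  75.83574879] [  8   7  23  27 414] (array([ 0.47744051, -0.17713036,  0.0855963 ]), [np.float64(0.826057496479675), np.float64(0.8970405684234118), np.float64(1.4844368259573606)])
timer ((504.2896423339844, -288.0379638671875), (54.86990737915039, 56.36754608154297), 14.283528327941895)
t 3.6 tcp [ 0.5795 -0.1652  0.2391] yaw 104.54 tilt 0.04 w 0.0856 F [-0.6 -0.3  0.7] q [-0.47  0.24  1.53  0.    1.37 -2.3 ]
twist z units 0.0
travel units after twist [3.39 0.49 6.8 ]
```

Call:
drive_tool(travel=[[0.85,0.12,0],[0.85,0.12,0],[0.85,0.13,0],[0.84,0.13,0],[0,0,0.9],[0,0,0.9],[0,0,0.9],[0,0,0.9],[0,0,0.9],[0,0,0.9],[0,0,0.7],[0,0,0.7]], twist=[[0,0,0],[0,0,0],[0,0,0],[0,0,0],[0,0,0],[0,0,0],[0,0,0],[0,0,0],[0,0,0],[0,0,0],[0,0,0],[0,0,0]], claw=[1,1,1,1,1,1,1,1,1,1,1,1])

```text
time_s: 4.8
tool_pos: [0.4776, -0.1761, 0.0347]
orientation: [0.0, -0.127, 0.992, -0.0]
contact_force: [-0.3, 0.4, 0.8]
gripper_width: 0.0857
grip_force: 0.0
```

Call:
drive_tool(travel=[[0,0,0],[0,0,0],[0,0,0],[0,0,0],[0,0,0],[0,0,0],[0,0,0],[0,0,0],[0,0,0],[0,0,0]], twist=[[0,0,0],[0,0,0],[0,0,0],[0,0,0],[0,0,0],[0,0,0],[0,0,0],[0,0,0],[0,0,0],[0,0,0]], claw=[0.8,0.7,0.6,0.5,0.4,0.3,0.3,0.3,0.3,0.3])

```text
time_s: 5.8
tool_pos: [0.4787, -0.1776, 0.0368]
orientation: [0.001, -0.126, 0.992, -0.001]
contact_force: [-2.0, 2.7, 6.8]
gripper_width: 0.0406
grip_force: 30.1
```

Call:
drive_tool(travel=[[0,0,-0.2],[0,0,-0.5],[0,0,-0.8],[0,0,-0.8],[0,0,-0.8],[0,0,-0.8],[0,0,-0.7],[0,0,-0.4],[-0.2,0.4,0],[-0.3,0.6,0],[-0.4,0.8,0],[-0.4,0.8,0]], twist=[[0,0,0],[0,0,0],[0,0,0],[0,0,0],[0,0,0],[0,0,0],[0,0,0],[0,0,0],[0,0,0],[0,0,0],[0,0,0],[0,0,0]], claw=[0.3,0.3,0.3,0.3,0.3,0.3,0.3,0.3,0.3,0.3,0.3,0.3])

```text
time_s: 7.0
tool_pos: [0.4953, -0.09, 0.1838]
orientation: [-0.001, -0.126, 0.992, 0.001]
contact_force: [0.3, -1.1, -1.8]
gripper_width: 0.041
grip_force: 30.9
```

Call:
drive_tool(travel=[[-0.4,0.8,0],[-0.4,0.8,0],[-0.4,0.8,0],[-0.4,0.8,0],[-0.4,0.8,0],[-0.4,0.8,0],[-0.4,0.8,0],[-0.4,0.8,0],[-0.4,0.8,0],[-0.4,0.8,0],[-0.4,0.7,0],[-0.3,0.6,0]], twist=[[0,0,0],[0,0,0],[0,0,0],[0,0,0],[0,0,0],[0,0,0],[0,0,0],[0,0,0],[0,0,0],[0,0,0],[0,0,0],[0,0,0]], claw=[0.3,0.3,0.3,0.3,0.3,0.3,0.3,0.3,0.3,0.3,0.3,0.3])

```text
time_s: 8.2
tool_pos: [0.5615, 0.2156, 0.1834]
orientation: [-0.001, -0.127, 0.992, 0.0]
contact_force: [0.1, 0.4, -1.5]
gripper_width: 0.041
grip_force: 30.9
```

Call:
drive_tool(travel=[[-0.2,0.5,0],[-0.1,0.3,0],[0,0.1,0],[0,0,0],[0,0,0]], twist=[[0,0,0],[0,0,0],[0,0,0],[0,0,0],[0,0,0]], claw=[0.3,0.3,0.3,0.3,0.3])

```text
time_s: 8.7
tool_pos: [0.5646, 0.2412, 0.1852]
orientation: [-0.0, -0.126, 0.992, -0.0]
contact_force: [0.8, 0.5, -1.9]
gripper_width: 0.0413
grip_force: 30.9
```

```bash
python3 - <<'E'
from st import *
plan((.5666,.26,.0368),104.6);snap("wrist","w2")
E
```

```text
t 8.7 tcp [0.5646 0.2412 0.1852] yaw 104.45 tilt 0.02 w 0.0413 F [ 0.8  0.5 -1.9] q [ 0.21  0.32  1.55 -0.    1.27 -1.61]
twist z units -0.02
travel units after twist [-0.22  0.59  4.95]
```

View pics/w2.png

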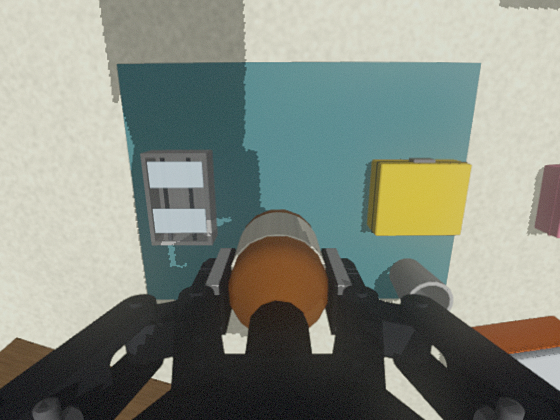

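The wrist view shows the bottle held upright. The mat's front corners are at (118,64) and (480,64), the trough rim at (141,152)–(213,245) and the box top at (377,161)–(467,236). I'll refine the mat frame from these.

```bash
python3 - <<'E'
from st import *
w=pickle.load(open("w2.pkl","rb"))
for n,uv,z in [("mat front R,L",[[118,64],[480,64]],.004),("trough FR FL BL BR",[[141,153],[213,151],[214,245],[152,246]],.032),("box FR FL BL BR",[[377,161],[467,163],[462,236],[377,235]],.036)]:
    p=onz(w,uv,z)[:,:2];print(n,p.round(4).tolist(),p.mean(0).round(4))
    q=p[1]-p[0];print("yaw",np.degrees(np.arctan2(-q[0],q[1])).round(2),np.linalg.norm(q).round(4))
E
```

```text
mat front R,L [[0.4904, 0.0684], [0.4057, 0.3936]] [0.448 0.231]
yaw 14.59 0.336
trough FR FL BL BR [[0.5606, 0.1115], [0.5427, 0.1745], [0.6324, 0.1933], [0.6489, 0.1341]] [0.5961 0.1534]
yaw 15.89 0.0655
box FR FL BL BR [[0.5139, 0.3192], [0.4948, 0.3993], [0.5617, 0.4238], [0.5812, 0.3431]] [0.5379 0.3714]
yaw 13.42 0.0822
```

Call:
drive_tool(travel=[[-0.13,0.28,0],[-0.13,0.29,0],[0,0,0.5],[0,0,0.8],[0,0,0.8],[0,0,0.8],[0,0,0.8],[0,0,0.6],[0,0,0.3],[0,0,0.15],[0,0,0.1],[0,0,0]], twist=[[0,0,0],[0,0,0],[0,0,0],[0,0,0],[0,0,0],[0,0,0],[0,0,0],[0,0,0],[0,0,0],[0,0,0],[0,0,0],[0,0,0]], claw=[0.3,0.3,0.3,0.3,0.3,0.3,0.3,0.3,0.3,0.3,0.3,0.3])

```text
time_s: 9.95
tool_pos: [0.5684, 0.2605, 0.0401]
orientation: [0.0, -0.126, 0.992, -0.0]
contact_force: [0.7, -0.4, -0.7]
gripper_width: 0.0409
grip_force: 30.9
```

```bash
python3 -c "
from st import *
plan((.5678,.2598,.0368),104.6)"
```

```text
t 9.95 tcp [0.5684 0.2605 0.0401] yaw 104.5 tilt 0.04 w 0.0409 F [ 0.7 -0.4 -0.7] q [ 0.24  0.53  1.6  -0.    1.02 -1.58]
twist z units -0.01
travel units after twist [ 0.02 -0.02  0.11]
```

Call:
drive_tool(travel=[[0,0,0.04],[0,0,0.04],[0,0,0.03],[0,0,0]], twist=[[0,0,0],[0,0,0],[0,0,0],[0,0,0]], claw=[0.3,0.3,0.3,0.3])

```text
time_s: 10.35
tool_pos: [0.5684, 0.2605, 0.0369]
orientation: [0.0, -0.126, 0.992, 0.0]
contact_force: [0.2, 0.3, -0.4]
gripper_width: 0.0411
grip_force: 31.0
```

Call:
drive_tool(travel=[[0,0,0.02],[0,0,0]], twist=[[0,0,0],[0,0,0]], claw=[0.3,0.3])

```text
time_s: 10.55
tool_pos: [0.5684, 0.2605, 0.0369]
orientation: [0.0, -0.126, 0.992, -0.0]
contact_force: [-1.9, -0.1, 5.0]
gripper_width: 0.0411
grip_force: 31.5
```

Call:
drive_tool(travel=[[0,0,0],[0,0,0],[0,0,0],[0,0,0],[0,0,0],[0,0,0],[0,0,-0.3],[0,0,-0.7],[0,0,-1],[0,0,-1],[0,0,-1],[0,0,-1]], twist=[[0,0,0],[0,0,0],[0,0,0],[0,0,0],[0,0,0],[0,0,0],[0,0,0],[0,0,0],[0,0,0],[0,0,0],[0,0,0],[0,0,0]], claw=[0.55,0.6,0.7,0.8,0.9,0.9,0.9,0.9,0.9,0.9,0.9,0.9])

```text
time_s: 11.75
tool_pos: [0.568, 0.2604, 0.1879]
orientation: [0.0, -0.126, 0.992, 0.0]
contact_force: [1.2, 0.1, 0.2]
gripper_width: 0.0769
grip_force: 0.0
```

```bash
python3 -c "
from st import *
plan((.6005,-.153,.042),104.6);snap('top','t2')"
```

```text
t 11.75 tcp [0.568  0.2604 0.1879] yaw 104.49 tilt 0.04 w 0.0769 F [1.2 0.1 0.2] q [ 0.24  0.34  1.52 -0.    1.28 -1.58]
twist z units -0.01
travel units after twist [  2.42 -13.61   4.86]
```

Call:
drive_tool(travel=[[0.1,-0.6,0],[0.2,-1,0],[0.2,-1,0],[0.2,-1,0],[0.2,-1,0],[0.2,-1,0],[0.2,-1,0],[0.2,-1,0],[0.2,-1,0],[0.2,-1,0],[0.2,-1,0],[0.2,-1,0]], twist=[[0,0,0],[0,0,0],[0,0,0],[0,0,0],[0,0,0],[0,0,0],[0,0,0],[0,0,0],[0,0,0],[0,0,0],[0,0,0],[0,0,0]], claw=[1,1,1,1,1,1,1,1,1,1,1,1])

```text
time_s: 13.0
tool_pos: [0.5872, -0.0957, 0.185]
orientation: [-0.001, -0.126, 0.992, 0.0]
contact_force: [0.4, 0.3, -0.6]
gripper_width: 0.0852
grip_force: 0.0
```

Call:
drive_tool(travel=[[0.1,-1,0],[0,-0.7,0],[0,-0.3,0],[0,0,0],[0,0,0]], twist=[[0,0,0],[0,0,0],[0,0,0],[0,0,0],[0,0,0]], claw=[1,1,1,1,1])

```text
time_s: 13.5
tool_pos: [0.6001, -0.1517, 0.1855]
orientation: [-0.0, -0.126, 0.992, 0.0]
contact_force: [-0.1, -0.2, -0.3]
gripper_width: 0.0855
grip_force: 0.0
```

```bash
python3 - <<'E'
from st import *
plan((.601,-.153,.043),104.6)
w=snap("wrist","w3");t=pickle.load(open("t2.pkl","rb"))
I=w["image"];cv2.imwrite("pics/c3.png",np.hstack([I[120:400,120:440],cv2.resize(t["image"][125:245,145:290],(338,280),interpolation=2)])[:,:,::-1])
E
```

```text
t 13.5 tcp [ 0.6001 -0.1517  0.1855] yaw 104.51 tilt 0.07 w 0.0855 F [-0.1 -0.2 -0.3] q [-0.44  0.33  1.54  0.    1.28 -2.26]
twist z units -0.01
travel units after twist [-0.02 -0.05  4.75]
```

View pics/c3.png

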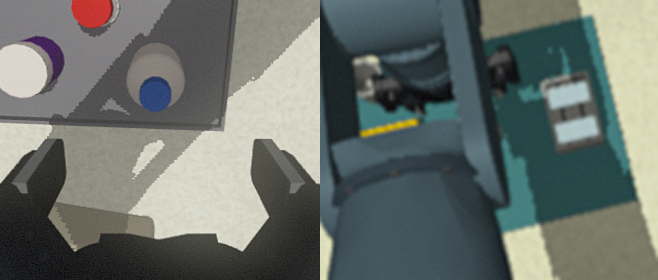

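The white bottle's cap, at crop (154,95), sits between the jaws, whose midline is about column 158. The arm hides the mat in the top view. I'll descend.

Call:
drive_tool(travel=[[0,-0.05,0.5],[0,0,0.8],[0,0,0.8],[0,0,0.8],[0,0,0.8],[0,0,0.6],[0,0,0.3],[0,0,0.15],[0,0,0]], twist=[[0,0,0],[0,0,0],[0,0,0],[0,0,0],[0,0,0],[0,0,0],[0,0,0],[0,0,0],[0,0,0]], claw=[1,1,1,1,1,1,1,1,1])

```text
time_s: 14.45
tool_pos: [0.6006, -0.1537, 0.043]
orientation: [-0.0, -0.126, 0.992, 0.0]
contact_force: [-0.1, -0.1, -0.5]
gripper_width: 0.0856
grip_force: 0.0
```

Call:
drive_tool(travel=[[0,0,0],[0,0,0],[0,0,0],[0,0,0],[0,0,0],[0,0,0],[0,0,0],[0,0,0],[0,0,0]], twist=[[0,0,0],[0,0,0],[0,0,0],[0,0,0],[0,0,0],[0,0,0],[0,0,0],[0,0,0],[0,0,0]], claw=[0.8,0.7,0.6,0.5,0.4,0.4,0.4,0.4,0.4])

```text
time_s: 15.35
tool_pos: [0.6014, -0.1543, 0.0445]
orientation: [0.001, -0.126, 0.992, -0.0]
contact_force: [-0.7, 2.1, 6.2]
gripper_width: 0.0489
grip_force: 31.4
```

Call:
drive_tool(travel=[[0,0,-0.2],[0,0,-0.5],[0,0,-0.8],[0,0,-0.8],[0,0,-0.8],[0,0,-0.8],[0,0,-0.7],[0,0,-0.2],[-0.2,0.4,0],[-0.3,0.6,0],[-0.3,0.8,0],[-0.3,0.8,0]], twist=[[0,0,0],[0,0,0],[0,0,0],[0,0,0],[0,0,0],[0,0,0],[0,0,0],[0,0,0],[0,0,0],[0,0,0],[0,0,0],[0,0,0]], claw=[0.4,0.4,0.4,0.4,0.4,0.4,0.4,0.4,0.4,0.4,0.4,0.4])

```text
time_s: 16.55
tool_pos: [0.6122, -0.0685, 0.1855]
orientation: [-0.001, -0.126, 0.992, 0.001]
contact_force: [-0.3, 0.7, -1.8]
gripper_width: 0.049
grip_force: 31.5
```

Call:
drive_tool(travel=[[-0.3,0.8,0],[-0.3,0.8,0],[-0.3,0.8,0],[-0.3,0.8,0],[-0.3,0.8,0],[-0.3,0.8,0],[-0.3,0.8,0],[-0.3,0.8,0],[-0.3,0.8,0],[-0.3,0.8,0],[-0.3,0.7,0],[-0.3,0.6,0]], twist=[[0,0,0],[0,0,0],[0,0,0],[0,0,0],[0,0,0],[0,0,0],[0,0,0],[0,0,0],[0,0,0],[0,0,0],[0,0,0],[0,0,0]], claw=[0.4,0.4,0.4,0.4,0.4,0.4,0.4,0.4,0.4,0.4,0.4,0.4])

```text
time_s: 17.75
tool_pos: [0.6463, 0.2291, 0.1851]
orientation: [-0.002, -0.127, 0.992, 0.0]
contact_force: [0.4, 0.4, -1.7]
gripper_width: 0.0489
grip_force: 31.5
```

Call:
drive_tool(travel=[[-0.15,0.5,0],[-0.05,0.3,0],[0,0,0],[0,0,0],[0,0,0]], twist=[[0,0,0],[0,0,0],[0,0,0],[0,0,0],[0,0,0]], claw=[0.4,0.4,0.4,0.4,0.4])

```text
time_s: 18.25
tool_pos: [0.6478, 0.2506, 0.1874]
orientation: [-0.0, -0.126, 0.992, -0.0]
contact_force: [-0.5, 0.3, -1.5]
gripper_width: 0.049
grip_force: 31.5
```

```bash
python3 - <<'E'
from st import *
plan((.6417,.2796,.0445),104.6);snap("wrist","w4")
E
```

```text
t 18.25 tcp [0.6478 0.2506 0.1874] yaw 104.43 tilt 0.02 w 0.049 F [-0.5  0.3 -1.5] q [ 0.2   0.48  1.32 -0.    1.34 -1.62]
twist z units -0.02
travel units after twist [-0.05  0.99  4.76]
```

View pics/w4.png

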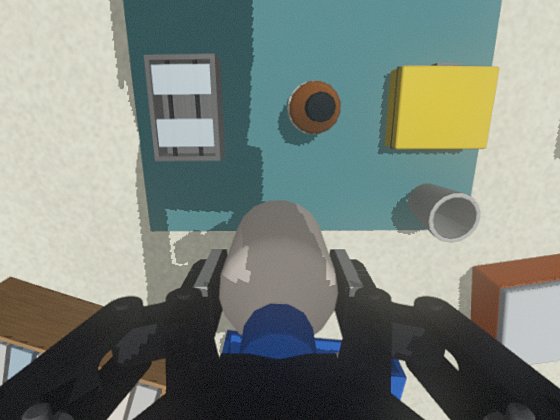

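Amber stands upright, its cap at (320,107), between the trough (187,107) and the box top (445,107). The mat's back-right corner is near (150,231).

```bash
python3 - <<'E'
from st import *
w=pickle.load(open("w4.pkl","rb"))
I=w["image"];g=I[80:135,285:345].astype(int)
m=((g.max(2)<60)&(g[:,:,0]-g[:,:,2]<12)).astype(np.uint8);n,l,st,ce=cv2.connectedComponentsWithStats(m);i=1+st[1:,4].argmax();c=ce[i]+[285,80];print(c,st[i])
a=np.radians(14.6);C=np.array([.567,.2627]);Rm=np.array([[np.cos(a),-np.sin(a)],[np.sin(a),np.cos(a)]])
for n,uv,z in [("ambercap",[c],.094),("trough",[[145,55],[219,53],[219,160],[154,162]],.032),("box",[[397,66],[497,67],[489,149],[393,149]],.036),("matBR",[[150,231]],.004)]:
    p=onz(w,uv,z)[:,:2];print(n,p.mean(0).round(4),"mat:",((p-C)@Rm).round(4).tolist(),((p.mean(0)-C)@Rm).round(4))
E
```

```text
[319.05283757 107.93737769] [ 20  12  30  30 511]
ambercap [0.569  0.2588] mat: [[0.0009, -0.0043]] [ 0.0009 -0.0043]
trough [0.5971 0.1519] mat: [[-0.0434, -0.1444], [-0.0444, -0.0818], [0.0455, -0.0865], [0.0471, -0.1464]] [ 0.0012 -0.1148]
box [0.5395 0.3714] mat: [[-0.0337, 0.0673], [-0.0338, 0.1528], [0.0351, 0.158], [0.0354, 0.0704]] [0.0007 0.1121]
matBR [0.7312 0.1297] mat: [[0.1254, -0.1701]] [ 0.1254 -0.1701]
```

Call:
drive_tool(travel=[[-0.02,0.4,0],[-0.03,0.4,0],[0,0.17,0.4],[0,0,0.8],[0,0,0.8],[0,0,0.8],[0,0,0.8],[0,0,0.6],[0,0,0.3],[0,0,0.15],[0,0,0.05],[0,0,0]], twist=[[0,0,0],[0,0,0],[0,0,0],[0,0,0],[0,0,0],[0,0,0],[0,0,0],[0,0,0],[0,0,0],[0,0,0],[0,0,0],[0,0,0]], claw=[0.4,0.4,0.4,0.4,0.4,0.4,0.4,0.4,0.4,0.4,0.4,0.4])

```text
time_s: 19.5
tool_pos: [0.6427, 0.2803, 0.0474]
orientation: [0.001, -0.126, 0.992, 0.0]
contact_force: [0.4, -0.0, -1.2]
gripper_width: 0.0487
grip_force: 31.5
```

Call:
drive_tool(travel=[[0,0,0.03],[0,0,0.02],[0,0,0]], twist=[[0,0,0],[0,0,0],[0,0,0]], claw=[0.4,0.4,0.4])

```text
time_s: 19.8
tool_pos: [0.6422, 0.2802, 0.0454]
orientation: [0.0, -0.126, 0.992, 0.0]
contact_force: [-1.1, -0.5, -1.8]
gripper_width: 0.0489
grip_force: 31.5
```

Call:
drive_tool(travel=[[0,0,0.03],[0,0,0.01],[0,0,0]], twist=[[0,0,0],[0,0,0],[0,0,0]], claw=[0.4,0.4,0.4])

```text
time_s: 20.1
tool_pos: [0.6423, 0.2802, 0.0446]
orientation: [0.0, -0.126, 0.992, 0.0]
contact_force: [-0.9, -0.5, 5.0]
gripper_width: 0.0483
grip_force: 32.0
```

Call:
drive_tool(travel=[[0,0,0],[0,0,0],[0,0,0],[0,0,0],[0,0,0],[0,0,0],[0,0,-0.3],[0,0,-0.7],[0,0,-1],[0,0,-1],[0,0,-1],[0,0,-1]], twist=[[0,0,0],[0,0,0],[0,0,0],[0,0,0],[0,0,0],[0,0,0],[0,0,0],[0,0,0],[0,0,0],[0,0,0],[0,0,0],[0,0,0]], claw=[0.6,0.65,0.7,0.8,0.9,0.9,0.9,0.9,0.9,0.9,0.9,0.9])

```text
time_s: 21.3
tool_pos: [0.6419, 0.2801, 0.1958]
orientation: [0.0, -0.126, 0.992, 0.0]
contact_force: [-0.0, -0.4, 0.9]
gripper_width: 0.0766
grip_force: 0.0
```

```bash
python3 -c "
from st import *
plan((.6215,-.2677,.022),104.6)"
```

```text
t 21.3 tcp [0.6419 0.2801 0.1958] yaw 104.49 tilt 0.04 w 0.0766 F [-0.  -0.4  0.9] q [ 0.24  0.49  1.3  -0.    1.35 -1.58]
twist z units -0.01
travel units after twist [  5.26 -17.5    5.79]
```

Call:
drive_tool(travel=[[0.2,-0.5,0],[0.3,-1,0],[0.3,-1,0],[0.3,-1,0],[0.3,-1,0],[0.3,-1,0],[0.3,-1,0],[0.3,-1,0],[0.3,-1,0],[0.3,-1,0],[0.3,-1,0],[0.3,-1,0]], twist=[[0,0,0],[0,0,0],[0,0,0],[0,0,0],[0,0,0],[0,0,0],[0,0,0],[0,0,0],[0,0,0],[0,0,0],[0,0,0],[0,0,0]], claw=[1,1,1,1,1,1,1,1,1,1,1,1])

```text
time_s: 22.5
tool_pos: [0.6259, -0.0818, 0.1935]
orientation: [-0.0, -0.126, 0.992, 0.0]
contact_force: [1.2, -0.2, 0.1]
gripper_width: 0.0851
grip_force: 0.0
```

Call:
drive_tool(travel=[[0.3,-1,0],[0.3,-1,0],[0.3,-1,0],[0.3,-1,0],[0.3,-1,0],[0.2,-0.7,0],[0.1,-0.3,0],[0,0,0],[0,0,0]], twist=[[0,0,0],[0,0,0],[0,0,0],[0,0,0],[0,0,0],[0,0,0],[0,0,0],[0,0,0],[0,0,0]], claw=[1,1,1,1,1,1,1,1,1])

```text
time_s: 23.4
tool_pos: [0.6193, -0.2669, 0.1935]
orientation: [-0.0, -0.126, 0.992, 0.0]
contact_force: [-0.3, 0.9, -0.3]
gripper_width: 0.0856
grip_force: 0.0
```

```bash
python3 - <<'E'
from st import *
plan((.6215,-.2677,.022),104.6);w=snap("wrist","w5");t=snap("top","t3")
I=w["image"];h=cv2.cvtColor(I,cv2.COLOR_RGB2GRAY)
cv2.imwrite("pics/c5.png",np.hstack([I[50:400,120:440],cv2.resize(t["image"][120:250,140:300],(431,350),interpolation=2)])[:,:,::-1])
E
```

```text
t 23.4 tcp [ 0.6193 -0.2669  0.1935] yaw 104.51 tilt 0.05 w 0.0856 F [-0.3  0.9 -0.3] q [-0.58  0.44  1.38  0.    1.33 -2.41]
twist z units -0.01
travel units after twist [-0.06 -0.04  5.72]
```

View pics/c5.png

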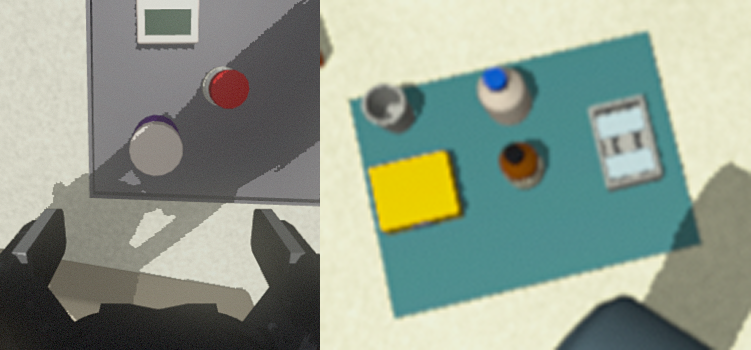

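The jar lid is at full-image (276,198) and the red pot lid at (347,138). On the mat, white stands behind amber.

```bash
python3 - <<'E'
from st import *
w=pickle.load(open("w5.pkl","rb"));t=pickle.load(open("t3.pkl","rb"))
p=onz(w,[[275.5,198]],.059)[0];print(p.round(4));plan((p[0],p[1],.022),104.6)
h=cv2.cvtColor(t["image"],cv2.COLOR_RGB2HSV)
a=np.radians(14.6);C=np.array([.567,.2627]);Rm=np.array([[np.cos(a),-np.sin(a)],[np.sin(a),np.cos(a)]])
def b(m,x0,y0):
    n,l,st,ce=cv2.connectedComponentsWithStats(m);i=1+st[1:,4].argmax();return ce[i]+[x0,y0]
W=b(cv2.inRange(h[140:160,235:260],(105,120,60),(125,255,255)),235,140)
A=b(cv2.inRange(h[168:185,243:260],(0,0,0),(180,255,45)),243,168)
for n,u,z in [("white",W,.104),("amber",A,.094)]:
    p=onz(t,[u],z)[0,:2];print(n,u,p.round(4),((p-C)@Rm).round(4))
E
```

```text
[ 0.6209 -0.2692  0.059 ]
t 23.5 tcp [ 0.6195 -0.2664  0.1936] yaw 104.58 tilt 0.03 w 0.0855 F [-0.5 -0.3  0.3] q [-0.58  0.44  1.38  0.    1.33 -2.41]
twist z units -0.0
travel units after twist [-0.02 -0.1   5.72]Traceback (most recent call last):
  File "<stdin>", line 8, in <module>
  File "<stdin>", line 7, in b
ValueError: attempt to get argmax of an empty sequence
```

Call:
drive_tool(travel=[[-0.03,-0.08,0.5],[0,0,0.8],[0,0,0.8],[0,0,0.8],[0,0,0.8],[0,0,0.8],[0,0,0.6],[0,0,0.4],[0,0,0.2],[0,0,0]], twist=[[0,0,0],[0,0,0],[0,0,0],[0,0,0],[0,0,0],[0,0,0],[0,0,0],[0,0,0],[0,0,0],[0,0,0]], claw=[1,1,1,1,1,1,1,1,1,1])

```text
time_s: 24.5
tool_pos: [0.6206, -0.2698, 0.022]
orientation: [-0.0, -0.126, 0.992, 0.0]
contact_force: [-0.0, 0.8, 0.2]
gripper_width: 0.0854
grip_force: 0.0
```

Call:
drive_tool(travel=[[0,0,0],[0,0,0],[0,0,0],[0,0,0],[0,0,0],[0,0,0],[0,0,0],[0,0,0],[0,0,0]], twist=[[0,0,0],[0,0,0],[0,0,0],[0,0,0],[0,0,0],[0,0,0],[0,0,0],[0,0,0],[0,0,0]], claw=[0.8,0.7,0.6,0.5,0.4,0.4,0.4,0.4,0.4])

```text
time_s: 25.4
tool_pos: [0.6215, -0.2704, 0.0239]
orientation: [0.001, -0.126, 0.992, -0.001]
contact_force: [0.3, 0.6, 6.5]
gripper_width: 0.0476
grip_force: 31.4
```

Call:
drive_tool(travel=[[0,0,-0.2],[0,0,-0.5],[0,0,-0.8],[0,0,-0.8],[0,0,-0.8],[0,0,-0.8],[0,0,-0.5],[0,0,-0.1],[0,0.4,0],[0.05,0.6,0],[0.05,0.8,0],[0.05,0.8,0]], twist=[[0,0,0],[0,0,0],[0,0,0],[0,0,0],[0,0,0],[0,0,0],[0,0,0],[0,0,0],[0,0,0],[0,0,0],[0,0,0],[0,0,0]], claw=[0.4,0.4,0.4,0.4,0.4,0.4,0.4,0.4,0.4,0.4,0.4,0.4])

```text
time_s: 26.6
tool_pos: [0.5952, -0.1937, 0.1554]
orientation: [-0.002, -0.126, 0.992, 0.001]
contact_force: [0.5, 0.1, -0.8]
gripper_width: 0.0477
grip_force: 31.1
```

Call:
drive_tool(travel=[[0.05,0.8,0],[0.05,0.8,0],[0.05,0.8,0],[0.05,0.8,0],[0.05,0.8,0],[0.05,0.8,0],[0.05,0.8,0],[0.05,0.8,0],[0,0.8,0],[0,0.8,0],[0,0.8,0],[0,0.6,0]], twist=[[0,0,0],[0,0,0],[0,0,0],[0,0,0],[0,0,0],[0,0,0],[0,0,0],[0,0,0],[0,0,0],[0,0,0],[0,0,0],[0,0,0]], claw=[0.4,0.4,0.4,0.4,0.4,0.4,0.4,0.4,0.4,0.4,0.4,0.4])

```text
time_s: 27.8
tool_pos: [0.5124, 0.0763, 0.1558]
orientation: [-0.002, -0.127, 0.992, 0.001]
contact_force: [0.3, -1.2, -1.6]
gripper_width: 0.0475
grip_force: 31.1
```

Call:
drive_tool(travel=[[0,0.5,0],[0,0.3,0],[0,0.1,0],[0,0,0],[0,0,0]], twist=[[0,0,0],[0,0,0],[0,0,0],[0,0,0],[0,0,0]], claw=[0.4,0.4,0.4,0.4,0.4])

```text
time_s: 28.3
tool_pos: [0.5082, 0.1, 0.1576]
orientation: [-0.0, -0.126, 0.992, -0.0]
contact_force: [-0.7, -0.0, -0.6]
gripper_width: 0.0475
grip_force: 31.1
```

```bash
python3 - <<'E'
from st import *
plan((.5012,.1267,.0239),104.6)
E
```

```text
t 28.3 tcp [0.5082 0.1    0.1576] yaw 104.46 tilt 0.02 w 0.0475 F [-0.7 -0.  -0.6] q [-0.04  0.15  1.82 -0.    1.17 -1.86]
twist z units -0.02
travel units after twist [0.   0.92 4.46]
```

Call:
drive_tool(travel=[[0,0.4,0],[0,0.4,0],[0,0.12,0.4],[0,0,0.8],[0,0,0.8],[0,0,0.8],[0,0,0.8],[0,0,0.4],[0,0,0.2],[0,0,0.12],[0,0,0.05],[0,0,0]], twist=[[0,0,0],[0,0,0],[0,0,0],[0,0,0],[0,0,0],[0,0,0],[0,0,0],[0,0,0],[0,0,0],[0,0,0],[0,0,0],[0,0,0]], claw=[0.4,0.4,0.4,0.4,0.4,0.4,0.4,0.4,0.4,0.4,0.4,0.4])

```text
time_s: 29.5
tool_pos: [0.5018, 0.1272, 0.0273]
orientation: [0.001, -0.126, 0.992, -0.0]
contact_force: [-0.6, -0.9, -1.9]
gripper_width: 0.0474
grip_force: 31.1
```

Call:
drive_tool(travel=[[0,0,0.03],[0,0,0.02],[0,0,0]], twist=[[0,0,0],[0,0,0],[0,0,0]], claw=[0.4,0.4,0.4])

```text
time_s: 29.8
tool_pos: [0.5013, 0.1272, 0.0254]
orientation: [0.0, -0.126, 0.992, -0.0]
contact_force: [0.5, -0.3, -1.5]
gripper_width: 0.0476
grip_force: 31.1
```

Call:
drive_tool(travel=[[0,0,0.03],[0,0,0.02],[0,0,0]], twist=[[0,0,0],[0,0,0],[0,0,0]], claw=[0.4,0.4,0.4])

```text
time_s: 30.1
tool_pos: [0.5012, 0.1272, 0.0239]
orientation: [0.0, -0.126, 0.992, -0.0]
contact_force: [-1.4, 0.2, 2.5]
gripper_width: 0.0475
grip_force: 31.4
```

Call:
drive_tool(travel=[[0,0,0],[0,0,0],[0,0,0],[0,0,0],[0,0,0],[0,0,0],[0,0,-0.3],[0,0,-0.7],[0,0,-1],[0,0,-1],[0,0,-1],[0,0,-1]], twist=[[0,0,0],[0,0,0],[0,0,0],[0,0,0],[0,0,0],[0,0,0],[0,0,0],[0,0,0],[0,0,0],[0,0,0],[0,0,0],[0,0,0]], claw=[0.6,0.65,0.7,0.8,0.9,0.9,0.9,0.9,0.9,0.9,0.9,0.9])

```text
time_s: 31.3
tool_pos: [0.501, 0.1272, 0.1756]
orientation: [0.0, -0.126, 0.992, -0.0]
contact_force: [1.0, 0.6, -0.1]
gripper_width: 0.0768
grip_force: 0.0
```

```bash
python3 -c "
from st import *
plan((.502,-.2875,.17),104.4)"
```

```text
t 31.3 tcp [0.501  0.1272 0.1756] yaw 104.49 tilt 0.04 w 0.0768 F [ 1.   0.6 -0.1] q [ 0.02  0.12  1.81  0.    1.21 -1.8 ]
twist z units 0.01
travel units after twist [  3.41 -13.4    0.19]
```

Call:
drive_tool(travel=[[0.2,-0.5,0],[0.25,-1,0],[0.25,-1,0],[0.25,-1,0],[0.25,-1,0],[0.25,-1,0],[0.25,-1,0],[0.25,-1,0],[0.25,-1,0],[0.25,-1,0],[0.25,-1,0],[0.25,-1,0]], twist=[[0,0,0],[0,0,0],[0,0,0],[0,0,0],[0,0,0],[0,0,0],[0,0,0],[0,0,0],[0,0,0],[0,0,0],[0,0,0],[0,0,0]], claw=[1,1,1,1,1,1,1,1,1,1,1,1])

```text
time_s: 32.5
tool_pos: [0.5016, -0.2303, 0.1744]
orientation: [0.0, -0.126, 0.992, -0.0]
contact_force: [-0.7, 0.0, 0.3]
gripper_width: 0.0855
grip_force: 0.0
```

Call:
drive_tool(travel=[[0.25,-1,0],[0.2,-0.7,0],[0,-0.2,0],[0,0,0],[0,0,0]], twist=[[0,0,0],[0,0,0],[0,0,0],[0,0,0],[0,0,0]], claw=[1,1,1,1,1])

```text
time_s: 33.0
tool_pos: [0.5029, -0.2865, 0.1737]
orientation: [-0.0, -0.126, 0.992, 0.0]
contact_force: [0.2, 0.7, 0.4]
gripper_width: 0.0853
grip_force: 0.0
```

```bash
python3 - <<'E'
from st import *
plan((.502,-.2875,.17),104.4);w=snap("wrist","w6");t=snap("top","t4")
cv2.imwrite("pics/c6.png",np.hstack([w["image"][50:400,120:440],cv2.resize(t["image"][120:250,140:300],(431,350),interpolation=2)])[:,:,::-1])
E
```

```text
t 33.0 tcp [ 0.5029 -0.2865  0.1737] yaw 104.52 tilt 0.04 w 0.0853 F [0.2 0.7 0.4] q [-0.72  0.26  1.66  0.    1.23 -2.55]
twist z units 0.01
travel units after twist [ 0.04 -0.03  0.12]
```

View pics/c6.png

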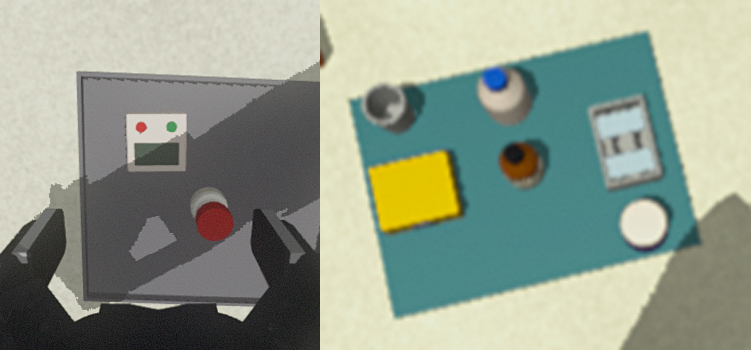

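The timer's top corners are at full-image (246,163), (307,163), (306,221) and (248,221). The jar stands in front of the trough on the mat.

```bash
python3 - <<'E'
from st import *
w=pickle.load(open("w6.pkl","rb"));w1=pickle.load(open("w1.pkl","rb"));t=pickle.load(open("t4.pkl","rb"))
h=cv2.cvtColor(w["image"],cv2.COLOR_RGB2HSV)[155:230,235:320]
b=((h[:,:,1]<45)&(h[:,:,2]>105)).astype(np.uint8)
k=max(cv2.findContours(b,0,2)[0],key=cv2.contourArea)[:,0]+[235,155]
u=cv2.boxPoints(cv2.minAreaRect(k.astype(np.float32)));print(u.round(1).tolist())
r=cv2.minAreaRect((onz(w,k,.022)[:,:2]*1e3).astype(np.float32));print("timer",r)
man=onz(w,[[246,163],[307,163],[306,221],[248,221]],.022);print("manual",man.mean(0).round(4),(man[1]-man[0]).round(4))
print("tri",tri([(w1,(182,81)),(w,u.mean(0))]))
T=t["image"][185:212,265:290];hh=cv2.cvtColor(T,cv2.COLOR_RGB2GRAY)
n,l,st,ce=cv2.connectedComponentsWithStats((hh>130).astype(np.uint8));i=1+st[1:,4].argmax();p=onz(t,[ce[i]+[265,185]],.059)[0,:2]
a=np.radians(14.6);C=np.array([.567,.2627]);Rm=np.array([[np.cos(a),-np.sin(a)],[np.sin(a),np.cos(a)]])
print("jar mat",((p-C)@Rm).round(4),st[i]);plan((*man.mean(0)[:2],.012),104.4)
E
```

```text
[[235.0, 155.0], [319.0, 155.0], [319.0, 221.0], [235.0, 221.0]]
timer ((500.3753967285156, -289.19122314453125), (62.685482025146484, 78.70830535888672), 14.519229888916016)
manual [ 0.5038 -0.2879  0.022 ] [-0.0138  0.0534  0.    ]
tri (array([ 0.50300591, -0.28944065,  0.01335875]), [np.float64(2.0083518567238836), np.float64(2.008351856723877)])
jar mat [-0.0906 -0.1827] [ 10   0  15  27 256]
t 33.1 tcp [ 0.503  -0.2862  0.1737] yaw 104.56 tilt 0.03 w 0.0856 F [ 0.4 -0.6  0.8] q [-0.72  0.26  1.66  0.    1.23 -2.55]
twist z units 0.02
travel units after twist [-0.01 -0.06  5.39]
```

Call:
drive_tool(travel=[[-0.01,-0.06,0.5],[0,0,0.8],[0,0,0.8],[0,0,0.8],[0,0,0.8],[0,0,0.8],[0,0,0.4],[0,0,0.3],[0,0,0.15],[0,0,0.05],[0,0,0.03],[0,0,0]], twist=[[0,0,0],[0,0,0],[0,0,0],[0,0,0],[0,0,0],[0,0,0],[0,0,0],[0,0,0],[0,0,0],[0,0,0],[0,0,0],[0,0,0]], claw=[1,1,1,1,1,1,1,1,1,1,1,1])

```text
time_s: 34.3
tool_pos: [0.5041, -0.2896, 0.0114]
orientation: [0.0, -0.126, 0.992, -0.001]
contact_force: [0.3, -0.4, 0.8]
gripper_width: 0.0853
grip_force: 0.0
```

Call:
drive_tool(travel=[[0,0,0],[0,0,0],[0,0,0],[0,0,0],[0,0,0],[0,0,0],[0,0,0]], twist=[[0,0,0],[0,0,0],[0,0,0],[0,0,0],[0,0,0],[0,0,0],[0,0,0]], claw=[0.85,0.75,0.65,0.55,0.5,0.5,0.5])

```text
time_s: 35.0
tool_pos: [0.504, -0.2895, 0.0113]
orientation: [0.0, -0.126, 0.992, -0.0]
contact_force: [-0.1, 0.5, 6.2]
gripper_width: 0.055
grip_force: 32.9
```

Call:
drive_tool(travel=[[0,0,-0.2],[0,0,-0.5],[0,0,-0.8],[0,0,-0.8],[0,0,-0.8],[0,0,-0.8],[0,0,-0.7],[0,0,-0.4],[-0.1,0.4,0],[-0.2,0.6,0],[-0.25,0.8,0],[-0.25,0.8,0]], twist=[[0,0,0],[0,0,0],[0,0,0],[0,0,0],[0,0,0],[0,0,0],[0,0,0],[0,0,0],[0,0,0],[0,0,0],[0,0,0],[0,0,0]], claw=[0.5,0.5,0.5,0.5,0.5,0.5,0.5,0.5,0.5,0.5,0.5,0.5])

```text
time_s: 36.2
tool_pos: [0.5062, -0.2047, 0.1588]
orientation: [-0.001, -0.126, 0.992, 0.001]
contact_force: [-0.4, -0.1, -1.8]
gripper_width: 0.0552
grip_force: 32.2
```

Call:
drive_tool(travel=[[-0.25,0.8,0],[-0.25,0.8,0],[-0.25,0.8,0],[-0.25,0.8,0],[-0.25,0.8,0],[-0.25,0.8,0],[-0.25,0.8,0],[-0.25,0.8,0],[-0.25,0.8,0],[-0.25,0.8,0],[-0.25,0.8,0],[-0.25,0.8,0]], twist=[[0,0,0],[0,0,0],[0,0,0],[0,0,0],[0,0,0],[0,0,0],[0,0,0],[0,0,0],[0,0,0],[0,0,0],[0,0,0],[0,0,0]], claw=[0.5,0.5,0.5,0.5,0.5,0.5,0.5,0.5,0.5,0.5,0.5,0.5])

```text
time_s: 37.4
tool_pos: [0.5202, 0.0962, 0.1588]
orientation: [-0.002, -0.127, 0.992, 0.0]
contact_force: [1.1, 0.4, -0.9]
gripper_width: 0.0551
grip_force: 32.2
```

Call:
drive_tool(travel=[[-0.25,0.8,0],[-0.25,0.8,0],[-0.25,0.8,0],[-0.25,0.8,0],[-0.25,0.8,0],[-0.25,0.8,0],[-0.25,0.8,0],[-0.15,0.6,0],[-0.1,0.4,0],[0,0.2,0],[0,0,0],[0,0,0]], twist=[[0,0,0],[0,0,0],[0,0,0],[0,0,0],[0,0,0],[0,0,0],[0,0,0],[0,0,0],[0,0,0],[0,0,0],[0,0,0],[0,0,0]], claw=[0.5,0.5,0.5,0.5,0.5,0.5,0.5,0.5,0.5,0.5,0.5,0.5])

```text
time_s: 38.6
tool_pos: [0.5291, 0.3057, 0.1603]
orientation: [-0.0, -0.126, 0.992, -0.0]
contact_force: [-0.3, -0.5, -1.2]
gripper_width: 0.0557
grip_force: 32.2
```

```bash
python3 - <<'E'
from st import *
plan((.5382,.3733,.0433),104.6);snap("wrist","w7")
E
```

```text
t 38.6 tcp [0.5291 0.3057 0.1603] yaw 104.48 tilt 0.05 w 0.0557 F [-0.3 -0.5 -1.2] q [ 0.33  0.34  1.58 -0.    1.22 -1.49]
twist z units -0.01
travel units after twist [-0.86  2.1   3.9 ]
```

View pics/w7.png

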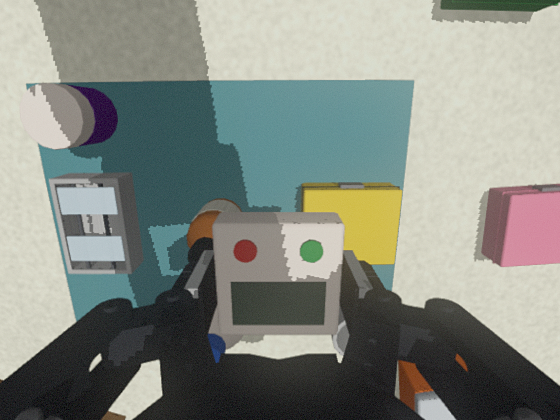

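The timer is held face up. The box's visible top corners are about (303,186), (400,187) and (396,264).

```bash
python3 - <<'E'
from st import *
w=pickle.load(open("w7.pkl","rb"));h=cv2.cvtColor(w["image"],cv2.COLOR_RGB2HSV)
m=cv2.inRange(h,(20,150,50),(32,255,255));m[:, :295]=0
print("cols at row 200,210", [np.where(m[r])[0][[0,-1]] for r in (200,205,260)], "rows at col 380,370,390",[np.where(m[:,c])[0][[0,-1]] for c in (370,380,390)], w["image"][180:192,375].tolist())
a=np.radians(14.6);C=np.array([.567,.2627]);Rm=np.array([[np.cos(a),-np.sin(a)],[np.sin(a),np.cos(a)]])
p=onz(w,[[303,200],[400,200],[380,187],[380,264]],.036)[:,:2];print("edge pts mat (R,L,F,B)",((p-C)@Rm).round(4).tolist())
p=onz(w,[[27,83],[414,80]],.004)[:,:2];print("mat front corners",((p-C)@Rm).round(4).tolist())
# box model reprojection
for x in(-.035,.035):
  for y in(.073,.157): print(x,y,[proj(w,[*(Rm@[x,y]+C),z]).round(1)[0].tolist() for z in(.036,.004)])
E
```

```text
cols at row 200,210 [array([304, 400]), array([304, 399]), array([359, 393])] rows at col 380,370,390 [array([190, 263]), array([190, 263]), array([190, 263])] [[110, 149, 150], [114, 153, 155], [129, 136, 103], [139, 127, 65], [145, 129, 67], [143, 129, 63], [102, 96, 65], [116, 107, 65], [139, 126, 59], [151, 135, 60], [198, 177, 72], [205, 186, 72]]
edge pts mat (R,L,F,B) [[-0.026, 0.0717], [-0.0258, 0.1541], [-0.0372, 0.136], [0.034, 0.1425]]
mat front corners [[-0.1237, -0.1686], [-0.1244, 0.168]]
-0.035 0.073 [[304.8, 189.6], [302.0, 181.6]]
-0.035 0.157 [[404.6, 189.5], [391.5, 181.5]]
0.035 0.073 [[303.0, 265.3], [300.6, 250.5]]
0.035 0.157 [[395.9, 265.0], [384.5, 250.2]]
```

Call:
drive_tool(travel=[[-0.2,0.5,0],[-0.3,0.7,0],[-0.26,0.6,0],[-0.1,0.29,0.3],[0,0,0.7],[0,0,0.8],[0,0,0.8],[0,0,0.6],[0,0,0.35],[0,0,0.15],[0,0,0.1],[0,0,0]], twist=[[0,0,0],[0,0,0],[0,0,0],[0,0,0],[0,0,0],[0,0,0],[0,0,0],[0,0,0],[0,0,0],[0,0,0],[0,0,0],[0,0,0]], claw=[0.5,0.5,0.5,0.5,0.5,0.5,0.5,0.5,0.5,0.5,0.5,0.5])

```text
time_s: 39.85
tool_pos: [0.5393, 0.3736, 0.0473]
orientation: [0.0, -0.126, 0.992, 0.0]
contact_force: [-0.4, 0.3, -0.4]
gripper_width: 0.0552
grip_force: 32.2
```

```bash
python3 -c "
from st import *
plan((.5383,.3731,.0433),104.6)"
```

```text
t 39.85 tcp [0.5393 0.3736 0.0473] yaw 104.49 tilt 0.06 w 0.0552 F [-0.4  0.3 -0.4] q [ 0.43  0.57  1.51 -0.    1.06 -1.4 ]
twist z units -0.01
travel units after twist [ 0.04 -0.01  0.13]
```

Call:
drive_tool(travel=[[0.02,0,0.03],[0,0,0.03],[0,0,0.03],[0,0,0.02],[0,0,0]], twist=[[0,0,0],[0,0,0],[0,0,0],[0,0,0],[0,0,0]], claw=[0.5,0.5,0.5,0.5,0.5])

```text
time_s: 40.35
tool_pos: [0.5382, 0.3732, 0.0434]
orientation: [-0.0, -0.126, 0.992, -0.0]
contact_force: [0.7, -0.8, -0.7]
gripper_width: 0.0553
grip_force: 32.2
```

Call:
drive_tool(travel=[[0,0,0.02],[0,0,0]], twist=[[0,0,0],[0,0,0]], claw=[0.5,0.5])

```text
time_s: 40.55
tool_pos: [0.5383, 0.3732, 0.0432]
orientation: [-0.0, -0.126, 0.992, -0.0]
contact_force: [-2.1, -0.7, 3.9]
gripper_width: 0.0553
grip_force: 32.6
```

Call:
drive_tool(travel=[[0,0,0],[0,0,0],[0,0,0],[0,0,0],[0,0,0],[0,0,-0.3],[0,0,-0.6],[0,0,-1],[0,0,-1],[0,0,-1],[0,0,-1],[0,0,-1]], twist=[[0,0,0],[0,0,0],[0,0,0],[0,0,0],[0,0,0],[0,0,0],[0,0,0],[0,0,0],[0,0,0],[0,0,0],[0,0,0],[0,0,0]], claw=[0.65,0.7,0.75,0.8,0.85,0.9,0.9,0.9,0.9,0.9,0.9,0.9])

```text
time_s: 41.75
tool_pos: [0.5384, 0.3734, 0.2233]
orientation: [0.001, -0.126, 0.992, 0.0]
contact_force: [0.7, -0.6, 0.2]
gripper_width: 0.0766
grip_force: 0.0
```

Call:
drive_tool(travel=[[0.3,0.5,0],[0.5,1,0],[0.5,1,0],[0.5,1,0],[0.5,1,0],[0.5,1,0],[0.5,1,0],[0.3,0.5,0],[0,0,0],[0,0,0],[0,0,0]], twist=[[0,0,0],[0,0,0],[0,0,0],[0,0,0],[0,0,0],[0,0,0],[0,0,0],[0,0,0],[0,0,0],[0,0,0],[0,0,0]], claw=[0.9,0.9,0.9,0.9,0.9,0.9,0.9,0.9,0.9,0.9,0.9])

```text
time_s: 42.85
tool_pos: [0.3823, 0.5485, 0.2199]
orientation: [0.0, -0.125, 0.992, -0.0]
contact_force: [0.7, -0.3, 0.4]
gripper_width: 0.0768
grip_force: 0.0
```

```bash
python3 - <<'E'
from st import *
plan(None);t=snap("top","t5");s=snap("scene","s5")
cv2.imwrite("pics/c7.png",np.hstack([cv2.resize(t["image"][125:245,140:300],(400,300),interpolation=2),cv2.resize(s["image"][180:315,240:420],(400,300),interpolation=2)])[:,:,::-1])
E
```

```text
t 42.85 tcp [0.3823 0.5485 0.2199] yaw 104.41 tilt 0.03 w 0.0768 F [ 0.7 -0.3  0.4] q [ 0.79  0.4   1.37 -0.    1.37 -1.04]
```

View pics/c7.png

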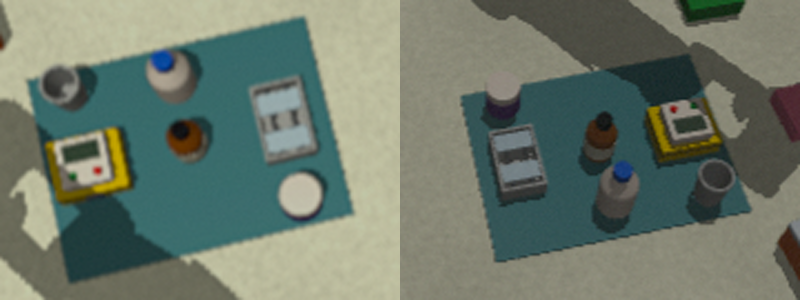

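Both views show all four items in place. The bottles and jar are upright, the timer is face up on the box, and the beaker hasn't moved. One numeric check before handing in.

```bash
python3 - <<'E'
from st import *
t=pickle.load(open("t5.pkl","rb"));s=pickle.load(open("s5.pkl","rb"))
a=np.radians(14.6);C=np.array([.567,.2627]);Rm=np.array([[np.cos(a),-np.sin(a)],[np.sin(a),np.cos(a)]])
for n,u,v in [("white",(205.2,149.4),(340.4,257)),("amber",(211.8,178),(331.4,234)),("jar",(260.4,203),(285.9,218.2)),("timer",(174,188.4),(550-0,0))]:
    if n=="timer": x=onz(t,[u],.054)[0];e=0
    else: x,e=tri([(t,u),(s,v)])
    print(n,((x[:2]-C)@Rm).round(4),x[2].round(3),e)
E
```

```text
white [ 0.0761 -0.0008] 0.097 [np.float64(2.122108249096861), np.float64(2.122108249096881)]
amber [-0.0038 -0.0011] 0.084 [np.float64(0.871136177334939), np.float64(0.8711361773350317)]
jar [-0.0984 -0.1142] 0.056 [np.float64(1.3550566859521378), np.float64(1.3550566859522188)]
timer [-0.0002  0.1105] 0.054 0
```

```bash
python3 -c "
from workcell import bot
print(bot.hand_in())"
```

```text
the job is handed in; nothing more can be done
None
```

I set out the station in the order asked and handed it in after about 43 s of robot time; the last pictures put each item within about 4 mm of its intended spot, bottles and jar upright, timer face up on the slide box, and the pot and beaker were not touched.

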